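# Set the leg of a proof easel and hold the easel upright

### The arm

A 6-joint arm with a two-finger parallel gripper is mounted at the origin on the work surface. World frame = base frame: x ahead of the robot, y to its left, z up, the work surface at z = 0. Lengths are in m, angles in degrees, forces in N, time in s.
With the tool pointing down it reaches from about 0.325 to 0.85 m from the base axis. Payload 15.5 kg.
Tool frame: the origin (TCP) lies midway between the tips of the shut fingers; the grasp point (between the pads) lies 19 mm behind it; z points along the fingers, y is the line along which they close (so a half turn about z gives the same grasp; the last joint's range is limited). The gripper opens to 91 mm and grips with 3 to 60 N. Pads are 32 mm wide; open, the fingers measure 118 mm over their backs; the gripper's body (76 mm by 178 mm) begins 60 mm behind the grasp point.
Start: joints at [-82.42, 28.281, 77.091, -0, 74.628, -5.472], TCP at [0.141, -0.609, 0.214] pointing down, gripper open.
Joint ranges: [-166.48, 166.48], [-47.26, 123.95], [12.59, 153.08], [-70.14, 250.14], [6.76, 159.57], [-176.63, 176.63]. Speed limits (degrees/s): [108.29, 108.29, 147.25, 172.46, 172.46, 172.46].

### API

Orientations are given as a 3x3 rotation matrix whose columns are the frame's x, y, z axes.
In Python, from bench import ctrl gives the robot as it stands. The module is installed in compiled form; this text tells all that it offers. Calls block until the motion is done:
- ctrl.goto(position, orientation): joint-space move of the TCP to a pose.
- ctrl.move_l(position, vel=0.15, ori=None, contact_N=None): straight line of the TCP; ori=None keeps the orientation; vel is the mean speed in m/s. With contact_N (N) it stops when the force on the tool has changed by that much, and returns True; else False.
- ctrl.movej(angles): joint-space move.
- ctrl.command_gripper(opening): opening from 0.0 (shut) to 1.0 (fully open); the grip force is fixed at half the most; returns when the fingers have stopped.
- ctrl.sleep(seconds).
- ctrl.ik(position, orientation): joint angles nearest the present ones, or None.
- ctrl.read_camera(name): name is "side" or "top" or "wrist"; returns the picture (420x560x3 uint8, blue, green, red); there is no depth.
- ctrl.camera_params(name): a dict with "fx", "fy", "cx", "cy" (pixels), "pose" (4x4, takes a point from camera to world coordinates); the wrist camera has in their place "T_tool_cam" (4x4, takes a point from camera to tool coordinates, whose origin is the TCP and whose axes are the flange's). Camera axes: x right, y up, looking along -z (the intrinsics and any distortion apply to the point x, -y, -z); pixel columns grow to the right and rows downward; lengths in m; the calibration is good to about 2 mm. A picture is of the moment at which its call begins: read the wrist's pose just before it. camera_params takes no time and is no camera call.
A pose or a line that the arm cannot do raises ctrl.MotionError and nothing moves.
- ctrl.sign_off(): hands the job in; it is judged then, once.
Readings, each from a call of its own:
- ctrl.current_t(): time.
- ctrl.current_q(): joint angles.
- ctrl.current_dq(): joint speeds.
- ctrl.current_effort(): joint torques, N m.
- ctrl.current_tool_pos(): TCP position.
- ctrl.current_eef_rot(): TCP orientation.
- ctrl.current_contact_force(): force on the tool from outside, world axes, zero at the start.
- ctrl.current_wrist_torque(): the same for the moment, N m.
- ctrl.current_grip_width(): opening from 0.0 (shut) to 1.0 (fully open).
- ctrl.current_grasp_force(): force on a finger pad.
Only numpy, scipy, OpenCV 4.12 (cv2) and the standard library are available. Lean on these libraries where they do the work, as an engineer would, in place of code of your own. Each camera call takes 0.05 s, during which the arm holds its last target. There are 200 camera calls.

### The job

Flip the red leg of the small print-proof easel over its top and down behind the easel as far as it goes. Then grip the easel's orange top bar, bring the frame upright and keep holding it there so that it cannot tip: the job finishes while you are still gripping the bar. Leave the bottle, the magnifier and the white meter where they are.

Things in the scene. Friction and masses are not known exactly. Their poses are not given: they have to be found in the camera images.
- base: dark steel foot plate of the easel, 110 x 180 x 12 mm, fixed to the bench (position and yaw differ each time). Origin: centre of its underside, on the bench. Its x axis points to the easel's back, away from the robot at yaw 0; its y axis to the easel's left, the side with the leg; z up
- hinge (a point): middle of the frame's hinge axis (along the base's y), 22 mm above the bench over the base's origin. The frame: a white panel 142 wide, 8 thick, its top 142 mm from the hinge, between two black posts (10 mm wide at y = +-75 mm, up to the bar), with a test print and a 30 mm deep steel sill on its front
- frame (a joint): lean of the frame, rad: 0 upright, positive when its top leans to the back (base +x). It starts on a front stop at -0.20; rear stop 0.35. The hinge is nearly frictionless: let go upright, the frame (0.9 kg) tips over, mostly to the front. With the leg down, its foot meets the bench at a lean of 0.13 and carries the frame at 0.13 to 0.18
- bar: orange round bar (a sleeve that can turn on its core) across the top of the frame, 18 mm diameter, 160 mm long along its y axis (parallel to the hinge). Origin: its middle, 200 mm from the hinge axis, straight above it when upright (222 mm above the bench). 49 mm of free height under it, above the panel; free to grip from above with one finger in front and one behind
- leg_pivot (a point): centre of the leg's pivot, on an axle on the frame's left: 142 mm to the left (y) of the frame's middle and 95 mm from the hinge axis, up along the frame (moves with the frame). The nearest post's outer face is 62 mm to the right
- leg_foot (a point): centre of the black rubber foot (roller, 22 mm diameter, 26 mm wide) at the free end of the red leg, 155 mm from leg_pivot. The leg is a 12 x 12 mm bar that swings in a plane along the base's x and z. At the stop, with the frame upright, the foot hangs 17 mm over the bench
- leg (a joint): angle of the leg, rad: 0 stowed (up along the frame, 0.45 rad to the front), growing as it swings over the top to the back; 2.63 is its stop, pointing back and down. Its weight (0.10 kg) keeps it stowed; pushed 0.35 rad or more past the vertical it drops to the stop by itself in 1 to 2 s. A gentle push at or close below the foot (about 1 N) moves it; a hard push tips the whole frame back
- bottle: amber glass bottle with black cap and paper label, 64 mm diameter, 150 mm high, loose; leave alone. Origin: centre of its underside
- meter: white and black hand-held print meter, 110 x 75 x 52 mm, loose; leave alone. Origin: centre of its underside
- loupe: black-rimmed magnifier lying flat, lens 82 mm wide, handle 84 mm long towards its -x, 16 mm high, loose; leave alone. Origin: under the lens centre

How it is judged:
By the outcome, as a careful person would: the job done as asked, in the order asked, and still so for the second after the job is handed in, while the arm keeps its last pose, push and grip.
It also fails if it takes over 51 s, if anything falls off the work surface, if the arm or the gripper's body presses on something with over 40 N, if the wrist force passes 120 N, or if a joint passes its speed limit or range.

## Working session

There is one attempt and no reset: what is moved stays moved. The work goes in short steps, each a Python script; the robot and the scene stay as the last script left them, time stands still between calls to the robot, and variables do not carry over. Pictures are saved under pics/ and viewed, at most 10 in all, crops included, and the job is handed in when it is done.

```bash
mkdir -p pics; python3 - <<'E'
from bench import ctrl
import cv2, numpy as np
np.set_printoptions(precision=4,suppress=True)
a=ctrl.read_camera("side");b=ctrl.read_camera("top")
cv2.imwrite("pics/side0.png",a);cv2.imwrite("pics/top0.png",b)
for n in("side","top","wrist"):print(n,ctrl.camera_params(n))
print(ctrl.current_t(),ctrl.current_eef_rot())
E
```

```text
side {'fx': 411.48642474035825, 'fy': 411.48642474035825, 'cx': 279.05320664916, 'cy': 213.52741230113796, 'pose': array([[-0.9119,  0.2314, -0.3391,  0.2088],
       [-0.4102, -0.4805,  0.7751,  0.7288],
       [ 0.0164,  0.8459,  0.5331,  0.679 ],
       [ 0.    ,  0.    ,  0.    ,  1.    ]])}
top {'fx': 410.09803199370236, 'fy': 410.09803199370236, 'cx': 276.97862093733175, 'cy': 209.7112895850876, 'pose': array([[ 0.0235,  0.9917, -0.1265,  0.3559],
       [-0.9996,  0.0211, -0.0195, -0.0319],
       [-0.0167,  0.1269,  0.9918,  1.4071],
       [ 0.    ,  0.    ,  0.    ,  1.    ]])}
wrist {'fx': 313.4645651499758, 'fy': 313.4645651499758, 'cx': 277.1186090690419, 'cy': 212.1938205237117, 'T_tool_cam': array([[ 0.0001,  0.9669,  0.2553,  0.0717],
       [ 1.    , -0.    , -0.0003,  0.0019],
       [-0.0003,  0.2553, -0.9669, -0.1713],
       [ 0.    ,  0.    ,  0.    ,  1.    ]])}
0.1 [[ 0.9742  0.2258 -0.0002]
 [ 0.2258 -0.9742  0.001 ]
 [ 0.0001 -0.001  -1.    ]]
```

View pics/side0.png

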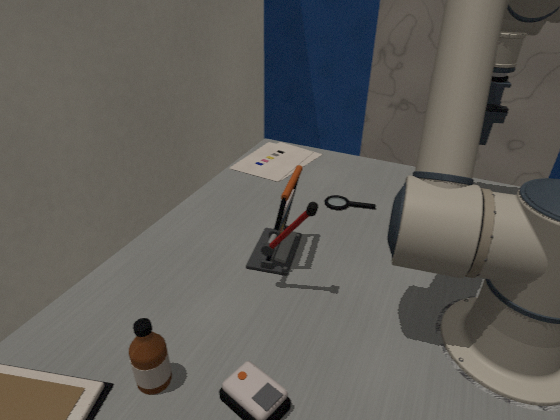

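View pics/top0.png

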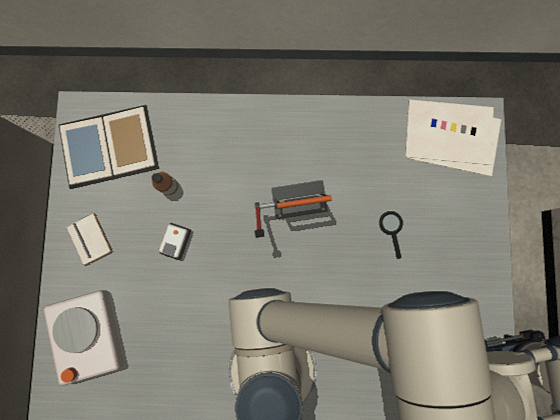

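The side view shows the orange bar from (298,168) to (285,195), with the red leg running from its pivot at about (268,250) to the foot at (312,208). In the top view the bar runs (276,206)-(331,198), the leg pivot is near (258,207) and the foot is near (260,234). The easel is about 8° yawed, and the loupe is off to its right.

```bash
cat > h.py <<'E'
import numpy as np, cv2
from bench import ctrl
np.set_printoptions(precision=4,suppress=True)
def ray(name,uv,P=None):
    c=ctrl.camera_params(name); T=c["pose"] if P is None else P
    d=T[:3,:3]@np.array([(uv[0]-c["cx"])/c["fx"],-(uv[1]-c["cy"])/c["fy"],-1.]); return T[:3,3],d/np.linalg.norm(d)
def onz(name,uv,z,P=None):
    o,d=ray(name,uv,P); return o+d*(z-o[2])/d[2]
def tri(r1,r2):
    A=[];b=[]
    for o,d in(r1,r2):
        M=np.eye(3)-np.outer(d,d);A.append(M);b.append(M@o)
    p=np.linalg.lstsq(np.vstack(A),np.hstack(b),rcond=None)[0]
    gap=max(np.linalg.norm((np.eye(3)-np.outer(d,d))@(p-o)) for o,d in(r1,r2)); return p,gap
def proj(name,X):
    c=ctrl.camera_params(name);p=np.linalg.inv(c["pose"])@np.append(X,1)
    return np.array([c["cx"]-c["fx"]*p[0]/p[2],c["cy"]+c["fy"]*p[1]/p[2]])
def blob(im,lo,hi,roi):
    x0,y0,x1,y1=roi;m=cv2.inRange(cv2.cvtColor(im,cv2.COLOR_BGR2HSV),lo,hi)
    k=np.zeros_like(m);k[y0:y1,x0:x1]=m[y0:y1,x0:x1]
    n,l,s,_=cv2.connectedComponentsWithStats(k);i=1+np.argmax(s[1:,4])
    v,u=np.nonzero(l==i);pts=np.c_[u,v].astype(float);c=pts.mean(0)
    w,V=np.linalg.eigh(np.cov((pts-c).T));a=V[:,1];t=(pts-c)@a
    return len(pts),c,c+a*t.min(),c+a*t.max(),np.sqrt(12*w)
E
python3 - <<'E'
from h import *
R={}
for n,roi in(("side",(220,150,340,300)),("top",(240,170,345,260))):
    im=cv2.imread(f"pics/{n}0.png");hs=cv2.cvtColor(im,cv2.COLOR_BGR2HSV)
    for k,lo,hi in(("bar",(7,140,60),(18,255,255)),("leg0",(0,140,50),(5,255,255)),("leg1",(174,140,50),(180,255,255))):
        try:
            R[n,k]=blob(im,lo,hi,roi);print(n,k,*R[n,k])
        except Exception as e:print(n,k,e)
a,b=sorted(R["top","bar"][2:4],key=lambda p:p[0])
pa,pb=onz("top",a,.218),onz("top",b,.218)
print(pa,pb,np.linalg.norm(pa-pb))
c,d=sorted(R["side","bar"][2:4],key=lambda p:-p[1])
print(tri(ray("top",a),ray("side",c)),tri(ray("top",b),ray("side",d)))
print("mid",tri(ray("top",R["top","bar"][1]),ray("side",R["side","bar"][1])))
E
```

```text
side bar 230 [291.4913 182.4783] [299.7261 165.8642] [283.4434 198.7154] [ 6.5453 35.448 ]
side leg0 221 [288.2172 229.7014] [306.5542 212.6737] [270.3081 246.3318] [ 5.8131 47.4884]
side leg1 8 [273.25 244.75] [275.8772 243.6944] [270.3653 245.9091] [2.2217 7.869 ]
top bar 309 [303.5599 201.4078] [330.2107 197.4021] [276.7648 205.4351] [ 5.6836 54.5583]
top leg0 70 [258.0286 218.0714] [257.5161 207.0224] [258.5343 228.9752] [ 3.2742 22.83  ]
top leg1 attempt to get argmax of an empty sequence
[ 0.5202 -0.0075  0.218 ] [ 0.5472 -0.1635  0.218 ] 0.15827882431327148
(array([ 0.5207, -0.0074,  0.2147]), np.float64(6.981462222113007e-05)) (array([ 0.5452, -0.1631,  0.224 ]), np.float64(0.0010846089209789777))
mid (array([ 0.5341, -0.0858,  0.2154]), np.float64(2.1598461101663158e-05))
```

```bash
cat >> h.py <<'E'
yaw=np.radians(9.3);LEAN0=-0.2
c_,s_=np.cos(yaw),np.sin(yaw);B=np.array([[c_,-s_,0],[s_,c_,0],[0,0,1.]])
bar0=np.array([.5337,-.0857,0]);org=bar0+B@[.2*np.sin(.2),0,0]
def W(x,y,z):return org+B@[x,y,z]
def barp(l):return W(.2*np.sin(l),0,.022+.2*np.cos(l))
def pivot(l):return W(.095*np.sin(l),.142,.022+.095*np.cos(l))
def foot(a,l):   # leg angle a, lean l
    t=a-.45+l;return pivot(l)+B@[.155*np.sin(t),0,.155*np.cos(t)]
def ORI(s):return np.c_[s*B[:,1],s*B[:,0],[0,0,-1.]]
E
python3 - <<'E'
from h import *
print(org,pivot(-.2),foot(0,-.2))
for n in("side","top"):
    im=cv2.imread(f"pics/{n}0.png");hs=cv2.cvtColor(im,cv2.COLOR_BGR2HSV)
    f=proj(n,foot(0,-.2));print(n,"foot",f,"pivot",proj(n,pivot(-.2)))
    u,v=f.astype(int);g=im[v-12:v+13,u-12:u+13].max(2);vv,uu=np.nonzero(g<50);print(" dark centroid",uu.mean()+u-12,vv.mean()+v-12,len(uu))
    print(" base corners",[proj(n,W(x,y,.012)).round(1) for x in(-.055,.055) for y in(-.09,.09)])
for s in(1,-1):print(s,ctrl.ik(foot(0,-.2)+B@[-.045,0,.12],ORI(s)),ctrl.ik(barp(0)-[0,0,.019],ORI(s)))
for n,roi,k in(("side",(235,155,335,285),7),("top",(240,170,345,260),7)):
    im=cv2.imread(f"pics/{n}0.png");x0,y0,x1,y1=roi
    o=cv2.resize(im[y0:y1,x0:x1],None,fx=4,fy=4,interpolation=cv2.INTER_CUBIC)
    for p in[foot(0,-.2),pivot(-.2),W(-.055,-.09,.012),W(-.055,.09,.012),W(.055,-.09,.012),W(.055,.09,.012)]:
        q=(proj(n,p)-[x0,y0]+.5)*4;cv2.circle(o,tuple(int(t) for t in q),3,(0,255,0),-1)
    cv2.imwrite(f"pics/chk_{n}.png",o)
s,t=cv2.imread("pics/chk_side.png"),cv2.imread("pics/chk_top.png")
h=max(s.shape[0],t.shape[0]);f=lambda i:cv2.copyMakeBorder(i,0,h-i.shape[0],0,0,cv2.BORDER_CONSTANT)
cv2.imwrite("pics/chk.png",cv2.resize(np.hstack([f(s),f(t)]),(800,int(h*800/(s.shape[1]+t.shape[1])))))
E
```

```text
[ 0.5729 -0.0793  0.    ] [0.5313 0.0578 0.1151] [0.4388 0.0426 0.2385]
side foot [310.4592 208.4937] pivot [266.5794 248.8814]
 dark centroid 311.4758064516129 208.68548387096774 124
 base corners [array([301.9, 232.5]), array([286.5, 272.4]), array([264.7, 226.4]), array([244.4, 264.6])]
top foot [258.405 232.313] pivot [256.8864 205.9645]
 dark centroid 259.1509433962264 232.9811320754717 53
 base corners [array([327.4, 211. ]), array([275.3, 218.3]), array([322.5, 179.7]), array([270.9, 187. ])]
1 [ -3.5318   1.4674  92.169   -0.      86.3636 -12.8318] [-13.7932  25.1449  84.6626  -0.      70.1925 -23.0932]
-1 [ -3.5318   1.4674  92.169   -0.      86.3636 167.1682] [-13.7932  25.1449  84.6626  -0.      70.1925 156.9068]
```

View pics/chk.png

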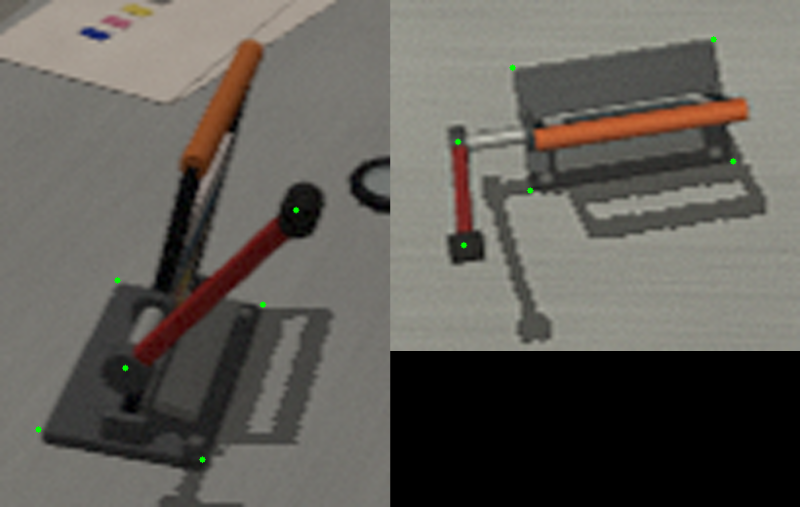

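```bash
python3 - <<'E'
from h import *
O=ORI(1);p=ctrl.current_tool_pos()
ctrl.move_l([p[0],p[1],.36],vel=.2)
pre=foot(0,-.2)+B@[-.05,.001,.12]
ctrl.goto(pre,O);ctrl.command_gripper(0.0)
print(ctrl.current_t(),ctrl.current_tool_pos()-pre)
ctrl.move_l(foot(0,-.2)+B@[-.05,.001,-.010],vel=.15)
print(ctrl.current_t(),ctrl.current_contact_force())
cv2.imwrite("pics/side1.png",ctrl.read_camera("side"))
for a in(.0,.3,.6,.8):
    r=ctrl.move_l(foot(a,-.2)+B@[-.026 if a==0 else -.0245,.001,-.010],vel=.06,contact_N=12)
    print(a,r,ctrl.current_t(),ctrl.current_contact_force())
    if r:break
cv2.imwrite("pics/side2.png",ctrl.read_camera("side"))
a,b=[cv2.imread(f"pics/side{i}.png")[130:330,200:400] for i in(1,2)]
cv2.imwrite("pics/s12.png",cv2.resize(np.hstack([a,b]),None,fx=2,fy=2))
E
```

```text
4.8 [0. 0. 0.]
5.8167 [0.1076 0.4821 0.1004]
0.0 False 6.4167 [-0.3751  0.0507  1.1749]
0.3 False 7.3583 [-0.5746 -0.4549  0.0113]
0.6 False 8.2833 [-0.5685 -0.1312 -0.5429]
0.8 False 8.95 [ 0.1934  0.3587 -0.0145]
```

View pics/s12.png

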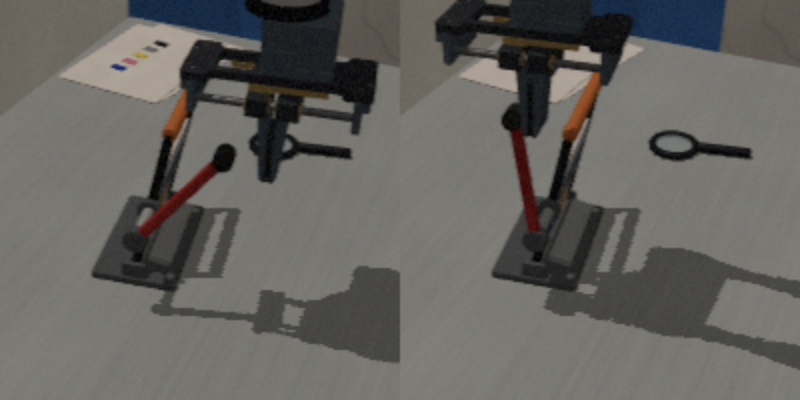

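Left half: fingers in front of the foot at (224,155). Right half: the leg is pushed a little past vertical, with the foot at (512,118), and the frame is still on its front stop. I'll continue the push.

```bash
python3 - <<'E'
from h import *
O=ORI(1)
for a in(1.0,1.2,1.3):
    r=ctrl.move_l(foot(a,-.2)+B@[-.0245,.001,-.010],vel=.06,contact_N=12)
    print(a,r,ctrl.current_t(),ctrl.current_contact_force())
    if r:break
p=ctrl.current_tool_pos();ctrl.move_l([p[0],p[1],.34],vel=.15)
ctrl.command_gripper(1.0)
ctrl.move_l(barp(-.2)+[0,0,.10],vel=.15)
print(ctrl.current_t(),ctrl.current_contact_force())
for n in("side","top","wrist"):cv2.imwrite(f"pics/{n}3.png",ctrl.read_camera(n))
a=cv2.imread("pics/side3.png")[130:330,200:400];b=cv2.imread("pics/wrist3.png")
cv2.imwrite("pics/s3.png",np.hstack([cv2.resize(a,(400,400)),cv2.resize(b,(400,300))[:, :] if 0 else cv2.copyMakeBorder(cv2.resize(b,(400,300)),0,100,0,0,cv2.BORDER_CONSTANT)]))
E
```

```text
1.0 False 9.6667 [0.1788 0.261  0.3903]
1.2 False 10.3333 [-0.3962  0.2522  0.1161]
1.3 False 10.7417 [ 0.2277  0.31   -0.4622]
14.3083 [ 0.3736  0.0523 -0.2133]
```

View pics/s3.png

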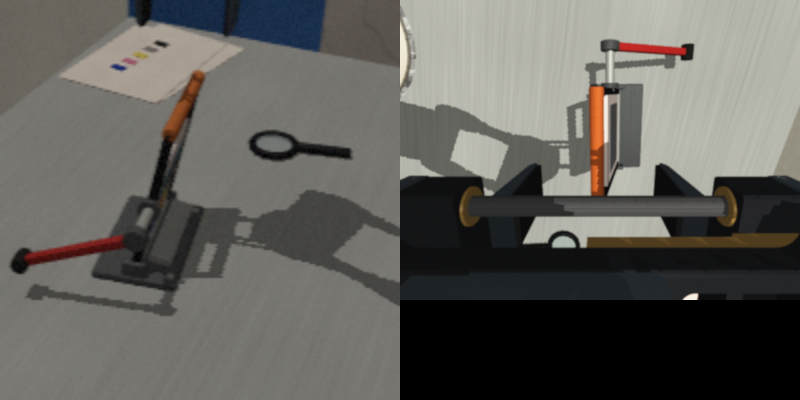

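The leg is behind the easel, with the foot at side pixel ≈(210,260). In the wrist view the bar lies centred between the fingers. Next I'll check the leg angle against its stop, then grip.

```bash
python3 - <<'E'
from h import *
for a in(2.4,2.63):print(a,proj("side",foot(a,-.2)),proj("top",foot(a,-.2)))
ctrl.move_l(barp(-.2)-[0,0,.019],vel=.12,contact_N=10)
print(ctrl.current_t(),ctrl.current_tool_pos()-barp(-.2),ctrl.current_contact_force())
ctrl.command_gripper(0.0)
print(ctrl.current_t(),"w",ctrl.current_grip_width()*91,"F",ctrl.current_grasp_force(),ctrl.current_contact_force())
cv2.imwrite("pics/side4.png",ctrl.read_camera("side"))
for l in(-.15,-.1,-.05,0.):
    r=ctrl.move_l(barp(l)-[0,0,.019],vel=.03,contact_N=20)
    print(l,r,ctrl.current_contact_force(),ctrl.current_wrist_torque(),ctrl.current_grasp_force())
    if r:break
ctrl.sleep(.5);print(ctrl.current_t(),ctrl.current_tool_pos(),ctrl.current_contact_force())
for n in("side","top","wrist"):cv2.imwrite(f"pics/{n}5.png",ctrl.read_camera(n))
im=cv2.imread("pics/side5.png")
a=cv2.resize(im[130:330,190:390],(400,400));b=cv2.copyMakeBorder(cv2.resize(cv2.imread("pics/top5.png")[150:300,230:430],(400,300)),0,100,0,0,cv2.BORDER_CONSTANT)
cv2.imwrite("pics/s5.png",np.hstack([a,b]))
for a in(2.4,2.63):print(a,proj("side",foot(a,0)),proj("top",foot(a,0)))
E
```

```text
2.4 [204.9027 247.354 ] [251.3226 161.7341]
2.63 [209.996  259.3903] [252.5149 167.1377]
15.6 [ 0.0004 -0.0001 -0.0184] [-0.4492  0.9582  0.8127]
16.7167 w 17.794309679032146 F 29.99116748571396 [-1.6098  0.5046  1.0328]
-0.15 False [-1.3657  1.0142  0.8662] [0.1819 0.074  0.2187] 29.990985989570618
-0.1 False [-1.1666  4.0105 -0.0393] [ 0.5553 -0.0005  0.2775] 29.9909645318985
-0.05 False [-1.0853  5.4109 -1.4471] [0.8106 0.0495 0.2256] 29.991331100463867
0.0 False [-0.5253  4.9826 -2.2939] [ 0.9564 -0.0062  0.2646] 29.990808069705963
19.2 [ 0.5731 -0.0789  0.2028] [-2.0344  6.2883 -1.7184]
2.4 [201.8442 255.8865] [251.5735 160.773 ]
2.63 [209.3051 267.1976] [252.9254 167.7507]
```

View pics/s5.png

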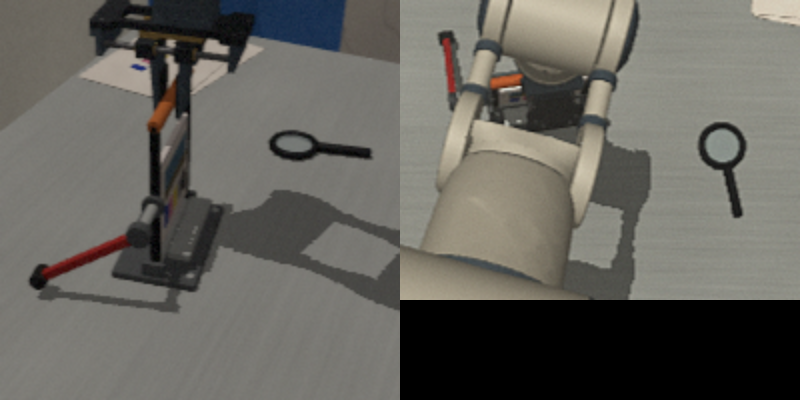

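The frame is upright and held with a firm 30 N grip. The foot at side pixel ≈(209,268) matches the predicted stop position (209,267). The loupe hasn't moved, and the arm went nowhere near the bottle or meter.

```bash
python3 - <<'E'
from h import *
a,b=cv2.imread("pics/side0.png"),cv2.imread("pics/side5.png")
print("bottle/meter diff",cv2.absdiff(a,b)[315:,110:300].mean())
print(ctrl.current_grasp_force(),ctrl.sign_off(),ctrl.current_t())
E
```

```text
bottle/meter diff 4.612431077694236
the job is handed in; nothing more can be done
the job is handed in; nothing more can be done
```

The job is handed in at about 19 s of the 51 s: the leg is flipped back to its stop, the frame is upright with the gripper still holding the orange bar at 30 N, and the bottle, magnifier and meter were not touched.

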